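Show the printer which ornament to swap in the forme

TASK

One of the four ornament blocks locked in the row in the iron chase does not match its three neighbours; show the printer the swap without touching anything. Point down at the middle of the wrong block, fingertips a finger's breadth or two above its face, for two full seconds, then lift well clear (some 15 cm above the stone) and point in the same way, as long, at the one spare on the steel galley that has the same ornament in the same size as the other three. Finish with the hand drawn up well clear again, and do not dip down over any other block on the way.

Things in the scene. Friction and masses are not known exactly. Their poses are not given: they have to be found in the camera images.
- chase: The forme: dark iron chase, a frame 226 x 326 mm outside and 20 mm tall, fixed, filled with wood furniture 16 mm tall, steel quoins and thin brass rules. Origin: centre of its underside on the stone; its y axis runs along the row of four ornament blocks, whose order in the row varies; row pitch 55 mm.
- galley: Fixed sheet-metal tray (galley) 260 x 154 mm, floor 2 mm thick, walls 14 mm tall on three sides. Origin: centre of its underside. Four spare blocks stand on it, in varying order, with a wood stick. Chase and galley may swap sides. Around the two, clear of both, lie other loose tools not listed, none taller than 62 mm: a planer block, ink tin, hand roller and composing stick beyond them, a mallet at the far left.
- row_diamond_a_face (a point): Ornament block, locked in the row in the chase (cannot move). Block 54 x 54 mm, 23.3 mm tall, pale maple with a darkened raised ornament: a solid diamond 48 mm across its corners. The point is the centre of the printing face, 23 mm above the stone; z up.
- row_diamond_b_face (a point): Ornament block, locked in the row in the chase (cannot move). Block 54 x 54 mm, 23.3 mm tall, pale maple with a darkened raised ornament: a solid diamond 48 mm across its corners. The point is the centre of the printing face, 23 mm above the stone; z up.
- row_diamond_c_face (a point): Ornament block, locked in the row in the chase (cannot move). Block 54 x 54 mm, 23.3 mm tall, pale maple with a darkened raised ornament: a solid diamond 48 mm across its corners. The point is the centre of the printing face, 23 mm above the stone; z up.
- row_ring_face (a point): Ornament block, locked in the row in the chase (cannot move). Block 54 x 54 mm, 23.3 mm tall, pale maple with a darkened raised ornament: a round open ring 48 mm across. The point is the centre of the printing face, 23 mm above the stone; z up.
- spare_diamond_face (a point): Spare, loose on the galley. Block 54 x 54 mm, 23.3 mm tall, pale maple with a darkened raised ornament: a solid diamond 48 mm across its corners. The point is the centre of its printing face, 25 mm above the stone; z up.
- spare_ring_face (a point): Spare, loose on the galley. Block 54 x 54 mm, 23.3 mm tall, pale maple with a darkened raised ornament: a round open ring 48 mm across. The point is the centre of its printing face, 25 mm above the stone; z up.
- spare_cross_face (a point): Spare, loose on the galley. Block 54 x 54 mm, 23.3 mm tall, pale maple with a darkened raised ornament: an upright cross of two bars 48 mm long, 14 mm wide. The point is the centre of its printing face, 25 mm above the stone; z up.
- spare_small_diamond_face (a point): Spare, loose on the galley. Block 34 x 34 mm, 23.3 mm tall, pale maple with a darkened raised ornament: a solid diamond only 28 mm across its corners. The point is the centre of its printing face, 25 mm above the stone; z up.
- furniture_stick: Bystander on the galley's far end: loose wood stick 20 x 100 x 16 mm. Origin: centre of its underside.
- quoin_key: Bystander lying on the furniture of the forme beyond the row: small steel T-key 90 mm long, crossbar 58 mm, 10 mm thick, its top 26 mm above the stone. Origin: under the shaft's middle.

How it is judged:
On the way, in this order (a step that is already met when the one before it is completed fails the run):
1. the fingertips dwell just above the middle of the wrong block in the row (horizontal distance between the grasp point and row_ring_face below 0.015 m and z of the grasp point in the frame of row_ring_face between 0 and 0.07 m), for 1.8 s.
2. the hand is lifted well clear (height (world z) of the grasp point above 0.12 m), for 0.1 s.
3. the fingertips dwell just above the middle of the matching spare on the galley (horizontal distance between the grasp point and spare_diamond_face below 0.015 m and z of the grasp point in the frame of spare_diamond_face between 0 and 0.07 m), for 1.8 s.
At the end, for the whole second after the job is handed in: Both blocks have been pointed at in turn; the grasp point is now more than 120 mm above the stone, and every block, the wood stick and the T-key are within 5 mm of where they began (height (world z) of the grasp point above 0.12 m and distance of each of row_diamond_a_face, row_diamond_b_face, row_diamond_c_face, row_ring_face, spare_diamond_face, spare_ring_face, spare_cross_face, spare_small_diamond_face, furniture_stick, quoin_key from where it was at the start of the episode below 0.005 m); the robot touches nothing.
It fails at once if the robot touches something (contact force between any of the fingers, the arm and anything else above 0.3 N).
It fails at once if another block is pointed at: the grasp point comes within 18 mm of the middle of its face seen from above and less than 60 mm above it ((horizontal distance between the grasp point and row_diamond_a_face below 0.018 m and z of the grasp point in the frame of row_diamond_a_face between 0 and 0.06 m) or (horizontal distance between the grasp point and row_diamond_b_face below 0.018 m and z of the grasp point in the frame of row_diamond_b_face between 0 and 0.06 m) or (horizontal distance between the grasp point and row_diamond_c_face below 0.018 m and z of the grasp point in the frame of row_diamond_c_face between 0 and 0.06 m) or (horizontal distance between the grasp point and spare_ring_face below 0.018 m and z of the grasp point in the frame of spare_ring_face between 0 and 0.06 m) or (horizontal distance between the grasp point and spare_cross_face below 0.018 m and z of the grasp point in the frame of spare_cross_face between 0 and 0.06 m) or (horizontal distance between the grasp point and spare_small_diamond_face below 0.018 m and z of the grasp point in the frame of spare_small_diamond_face between 0 and 0.06 m)).
It fails at once if a block, the wood stick or the T-key is moved or lifted by more than 5 mm (distance of any of row_diamond_a_face, row_diamond_b_face, row_diamond_c_face, row_ring_face, spare_diamond_face, spare_ring_face, spare_cross_face, spare_small_diamond_face, furniture_stick, quoin_key from where it was at the start of the episode above 0.005 m).
It also fails if it takes over 43 s, if anything falls off the work surface, if the arm or the gripper's body presses on something with over 40 N, if the wrist force passes 120 N, or if a joint passes its speed limit or range.

ROBOT

A 6-joint arm with a two-finger parallel gripper is mounted at the origin on the work surface. World frame = base frame: x ahead of the robot, y to its left, z up, the work surface at z = 0. Lengths are in m, angles in rad, forces in N, time in s.
With the tool pointing down it reaches from about 0.3 to 0.875 m from the base axis. Payload 6.4 kg.
Tool frame: the origin (TCP) lies midway between the tips of the shut fingers; the grasp point (between the pads) lies 19 mm behind it (ctrl.tcp_to_grasp is the distance from the TCP to the grasp point, in m); z points along the fingers, y is the direction in which the jaws open and shut (so a half turn about z gives the same grasp; the last joint's range is limited). The gripper opens to 85 mm and grips with 20 to 120 N. Pads are 22 mm wide; open, the fingers measure 114 mm over their backs; the gripper's body (76 mm by 85 mm) begins 54 mm behind the grasp point. The pads swing forward as they close: fully open they stand 13 mm farther back than shut.
Start: joints at [-1.439, 0.181, 1.607, -0, 1.354, -0.206], TCP at [0.191, -0.543, 0.203] pointing down, gripper open.
Joint ranges: [-2.99, 2.99], [-0.89, 2.07], [0.3, 2.58], [-1.14, 4.28], [0, 2.63], [-3.12, 3.12]. Speed limits (rad/s): [2.57, 2.57, 3.01, 3.14, 3.14, 3.14].

INTERFACE

Orientations are given as a unit quaternion [w, x, y, z].
In Python, from bench import monitor, imaging, order, spotter, ctrl gives the robot as it stands.
- The arm moves only by the shell command python3 -m pendant 'ROWS'. ROWS is JSON, a list that holds one entry, the list of rows, each a list of 5 numbers: the shift along the world's x, y, z in mm, then the turn about the world's z in degrees, then the finger opening in mm, from 0 to 85.4. A call has 1 to 8 rows; each row shifts and turns the commanded pose from where the row before left it; what a row does not reach is not made up. A row lasts 1/8 s, in which the tool goes at most 62.5 mm and 10.7 degrees, less where a joint would pass 70% of its speed; a pose out of reach is approached as far as the arm can. A call with a gripper value outside its range is refused whole. The fingers move at their own pace and stop on an object; the grip force is fixed at half the most. Time passes only in rows, so rows that do not move let the fingers close. It gives the time, the measured TCP pose, the force and the opening at its end, in the units of the state.
- monitor.get_obs(): the state, without advancing time (a new reading comes with each control period).
- imaging.camera(name): name is "side" or "top"; returns a dict with "img" (480x640x3 uint8, red, green, blue), "vfov" (degrees; the focal length in pixels is half the picture's height over the tangent of half this angle, whatever the lens; pixels are square), "cx", "cy" (the principal point, pixels), "origin" and "orientation" of the camera in the world. Camera axes: x right, y down, z forward; pixel columns grow to the right and rows downward; lengths in m; the calibration is good to about 2 mm. A picture is of the moment at which its call begins. There is no depth.
- order.hand_in(): hands the job in, once; it reports no verdict.
Trained networks look in the newest picture that a camera, given by its name, has taken for a name from the list of things; names that differ only in an ending like _2 or _b are one class to them, and where a whole thing is asked for, a point or a joint stands for the part that bears it (a point fixed in the world has none). Each returns a list of dicts, best first, with "confidence" (0 to 1); they miss things now and then, are a little off and sometimes report something else, mostly with a low value. They report only what shows in the picture. A call takes as long as a camera call.
- spotter.recognise(camera, thing): "at" ([x, y, z] in m, in the coordinates of the camera as it stood for that picture, good to about 4 mm: the middle of the surface that is visible of it).
- spotter.tip_of(camera, thing): "at" ([x, y, z] in m, in the coordinates of the camera as it stood for that picture, good to about 4 mm: a listed point, or the origin of a listed thing).
The state is a dict: "time_s": time; "q": joint angles; "dq": joint speeds; "joint_efforts": joint torques, N m; "eef_pos": TCP position; "eef_rot": TCP orientation; "wrist_force": force on the tool from outside, world axes, zero at the start; "torque": the same for the moment, N m; "opening": opening from 0.0 (shut) to 1.0 (fully open).
Only numpy, scipy, OpenCV 4.12 (cv2) and the standard library are available. Lean on these libraries where they do the work, as an engineer would, in place of code of your own. Each camera call takes 0.05 s, during which the arm holds its last target. There are 200 camera calls.

## Working session

There is one attempt and no reset: what is moved stays moved. The work goes in short steps, Python scripts to look and compute and a shell command to move; the robot and the scene stay as the last step left them, time stands still between calls to the robot, and variables do not carry over. Pictures are saved under pics/ and viewed, about 8 in all and at most 12, crops included, and the job is handed in when it is done.

```bash
mkdir -p pics; cat > h.py <<'E'
import numpy as np,cv2
from scipy.spatial.transform import Rotation as R
from bench import monitor, imaging, order, spotter, ctrl
def rot(c):
    o=np.array(c["orientation"],float)
    return R.from_quat(o[[1,2,3,0]]).as_matrix() if o.size==4 else o.reshape(3,3)
def world(c,p): return np.array(c["origin"])+rot(c)@np.array(p)
def pix2w(c,u,v,z):
    f=240/np.tan(np.radians(c["vfov"])/2)
    d=rot(c)@np.array([(u-c["cx"])/f,(v-c["cy"])/f,1]); o=np.array(c["origin"])
    return o+d*(z-o[2])/d[2]
def w2pix(c,p):
    f=240/np.tan(np.radians(c["vfov"])/2)
    q=rot(c).T@(np.array(p)-c["origin"]); return q[:2]/q[2]*f+[c["cx"],c["cy"]]
E
python3 - <<'E'
from h import *
for n in("top","side"):
    c=imaging.camera(n); cv2.imwrite(f"pics/{n}0.png",c["img"][:,:,::-1])
    print(n,c["origin"],c["orientation"],c["vfov"],c["cx"],c["cy"])
    for t in("row_ring_face","row_diamond_a_face","spare_diamond_face","spare_ring_face","spare_cross_face","spare_small_diamond_face"):
        for r in spotter.tip_of(n,t)[:4]:
            w=world(c,r["at"]); print(t,round(r["confidence"],2),w.round(3),w2pix(c,w).round())
o=monitor.get_obs();print(o["time_s"],o["eef_pos"],o["eef_rot"],o["opening"],ctrl.tcp_to_grasp)
E
```

```text
top [0.43667249 0.01322499 0.96014563] [-0.05006271  0.71180139 -0.69846006  0.05464473] 51.2466770430845 324.79542004330136 232.6245909860643
row_ring_face 0.9 [ 0.524 -0.142  0.023] [404. 262.]
row_ring_face 0.39 [ 0.684  0.189 -0.002] [234. 179.]
row_diamond_a_face 0.93 [ 0.533 -0.256  0.023] [465. 258.]
spare_diamond_face 0.7 [0.539 0.158 0.028] [244. 250.]
spare_ring_face 0.59 [0.6   0.23  0.028] [208. 218.]
spare_cross_face 0.74 [ 0.686  0.189 -0.002] [234. 178.]
spare_cross_face 0.61 [0.534 0.226 0.024] [208. 253.]
spare_small_diamond_face 0.88 [0.609 0.155 0.029] [247. 214.]
side [0.43719359 0.5617494  0.39403437] [ 0.06162436 -0.10105346  0.86390183 -0.48955517] 55.43935907615055 322.2134063206899 235.6980891475088
row_ring_face 0.59 [ 0.531 -0.144  0.021] [367. 211.]
row_diamond_a_face 0.76 [ 0.536 -0.253  0.024] [373. 184.]
spare_diamond_face 0.98 [0.54  0.152 0.026] [322. 318.]
spare_diamond_face 0.28 [0.686 0.192 0.004] [198. 335.]
spare_ring_face 0.79 [0.609 0.229 0.023] [244. 356.]
spare_cross_face 0.55 [0.531 0.221 0.027] [315. 360.]
spare_small_diamond_face 0.75 [0.612 0.158 0.022] [264. 314.]
0.7 [ 0.19058965 -0.54250051  0.20258914] [-1.44683723e-05  9.85770282e-01  1.68098040e-01 -2.69930242e-06] 1.0045096745961484 0.0187
```

View pics/top0.png

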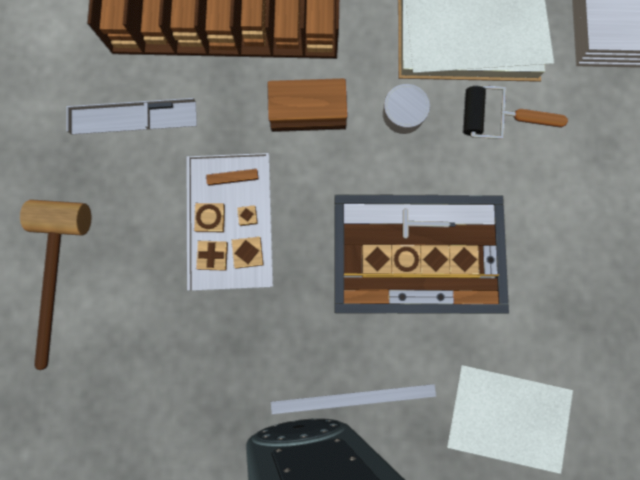

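View pics/side0.png

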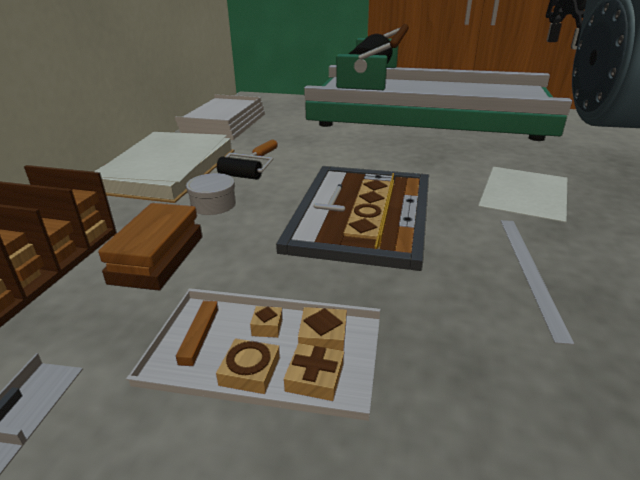

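Top picture: the row's odd block is the ring at px (406,259), second from the left. The spare large diamond is at (247,252), with the small diamond at (247,215). The side picture agrees, with the ring at (369,211) and the spare diamond at (324,322). Next I'll refine the positions from the pixels.

```bash
python3 - <<'E'
from h import *
for n,a,b in(("top",(406,259),(247.5,252)),("side",(369,211),(324,322))):
    c=imaging.camera(n)
    print(n,pix2w(c,*a,.0233).round(4),pix2w(c,*b,.0253).round(4))
    # centroid of dark ornament near estimate
    g=cv2.cvtColor(c["img"],cv2.COLOR_RGB2GRAY)
    for (u,v),z in((a,.0233),(b,.0253)):
        r=16 if n=="top" else 22; u0,v0=int(u)-r,int(v)-r
        _,m=cv2.threshold(g[v0:v0+2*r,u0:u0+2*r],0,255,cv2.THRESH_OTSU|cv2.THRESH_BINARY_INV)
        k,l,s,ce=cv2.connectedComponentsWithStats(m)
        for i in range(1,k):
            if s[i,4]>60: p=ce[i]+[u0,v0]; print(s[i],p.round(1),pix2w(c,*p,z).round(4))
E
```

```text
top [ 0.5294 -0.1452  0.0233] [0.5367 0.1527 0.0253]
[ 0  0 32  3 65] [405.7 243.5] [ 0.5588 -0.1448  0.0233]
[  4   4  26  25 306] [406.  259.1] [ 0.5292 -0.1452  0.0233]
[  4   4  24  24 321] [246.4 251.6] [0.5374 0.1548 0.0253]
side [ 0.526  -0.1398  0.0233] [0.5355 0.1578 0.0253]
[  0   0  13  33 222] [350.8 200. ] [ 0.5647 -0.1748  0.0233]
[  2   0  35  44 642] [366.5 212.1] [ 0.5296 -0.1347  0.0233]
[ 35   7   9  37 174] [387.5 219.4] [ 0.4912 -0.1165  0.0233]
[  1   8  40  28 590] [322.5 321.5] [0.5374 0.1574 0.0253]
```

```bash
python3 -m pendant '[[[40,50,0,0,0],[45,50,0,0,0],[45,50,0,0,0],[45,50,0,0,0],[45,50,0,0,0],[45,50,0,0,0],[45,50,0,0,0],[20,40,0,0,0]]]'
```

```text
time_s: 1.8
eef_pos: [0.5021, -0.173, 0.2028]
eef_rot: [0.0, 0.986, 0.169, 0.0]
wrist_force: [-0.2, -1.4, -0.6]
opening: 0.001
```

```bash
python3 -m pendant '[[[0,0,0,0,0],[0,0,0,0,0]]]'
```

```text
time_s: 2.05
eef_pos: [0.5004, -0.1753, 0.2026]
eef_rot: [0.0, 0.986, 0.168, -0.0]
wrist_force: [-0.2, -0.6, 0.4]
opening: 0.0
```

```bash
python3 -m pendant '[[[29,32,0,0,0],[0,0,-30,0,0],[0,0,-30,0,0],[0,0,-30,0,0],[0,0,-20,0,0],[0,0,0,0,0],[0,0,0,0,0]]]'
python3 - <<'E'
from h import *
o=monitor.get_obs();tcp=np.array(o["eef_pos"]);print(tcp)
ims=[]
for n in("top","side"):
    c=imaging.camera(n);im=c["img"][:,:,::-1].copy()
    for p,z in(((.529,-.143),.0233),((.5375,.155),.0253)):
        cv2.circle(im,tuple(int(round(x)) for x in w2pix(c,[*p,z])),1,(0,255,0),-1)
    cv2.circle(im,tuple(int(round(x)) for x in w2pix(c,tcp)),1,(255,0,255),-1)
    u,v=(320,240) if n=="top" else (350,240)
    ims.append(cv2.resize(im[v-110:v+110,u-130:u+130],None,fx=1.5,fy=1.5) if 0 else cv2.resize(im[v-100:v+100,u-133:u+133],(800,600))[:, :])
cv2.imwrite("pics/chk1.png",cv2.resize(np.vstack(ims),(400*2//2*1,600)))
cv2.imwrite("pics/chk_side.png",ims[1])
E
```

```text
time_s: 2.92
eef_pos: [0.5298, -0.1442, 0.0936]
eef_rot: [0.0, 0.986, 0.167, 0.001]
wrist_force: [0.5, 0.1, 0.4]
opening: 0.001
[ 0.52982392 -0.14423746  0.09357076]
```

View pics/chk_side.png

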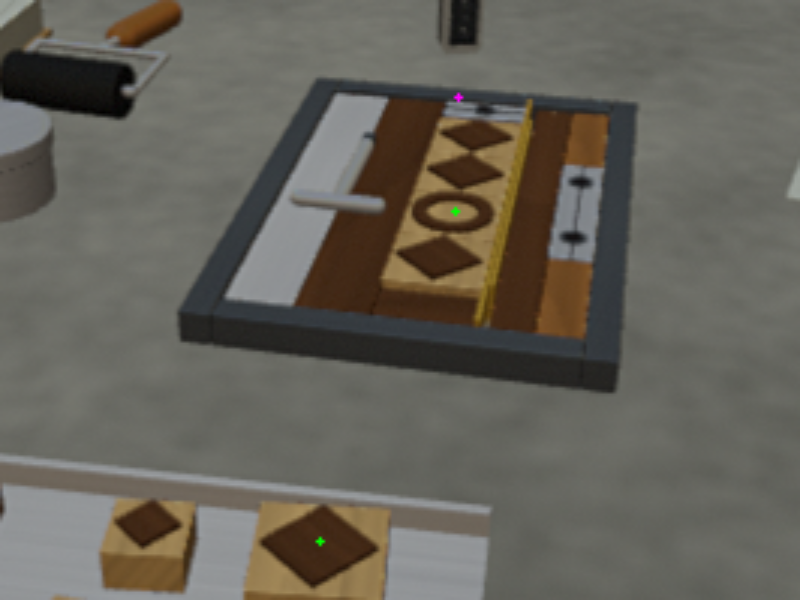

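The side crop shows the dots centred on the ring and on the spare diamond. The fingertips, at crop (460,47), sit above the predicted TCP at (458,97), so I'll look at the whole picture.

```bash
python3 - <<'E'
from h import *
o=monitor.get_obs();tcp=np.array(o["eef_pos"]);print(tcp,o["q"])
ims=[]
for n,(u,v) in(("top",(400,240)),("side",(360,130))):
    c=imaging.camera(n);im=c["img"][:,:,::-1].copy()
    print(n,c["origin"],w2pix(c,tcp),w2pix(c,tcp+[0,0,.0187]))
    cv2.circle(im,tuple(int(round(x)) for x in w2pix(c,tcp)),1,(255,0,255),-1)
    ims.append(cv2.resize(im[v-130:v+130,u-100:u+100],None,fx=2,fy=2))
cv2.imwrite("pics/chk2.png",np.hstack(ims))
E
```

```text
[ 0.53026745 -0.14397122  0.09399361] [-4.81149171e-01  2.46551981e-01  1.76483643e+00 -5.87335687e-05
  1.12777804e+00  7.52620863e-01]
top [0.43667249 0.01322499 0.96014563] [412.1369313  254.63779697] [414.11740839 253.49555895]
side [0.43719359 0.5617494  0.39403437] [368.77249751 172.00927635] [369.28123735 161.44257401]
```

View pics/chk2.png

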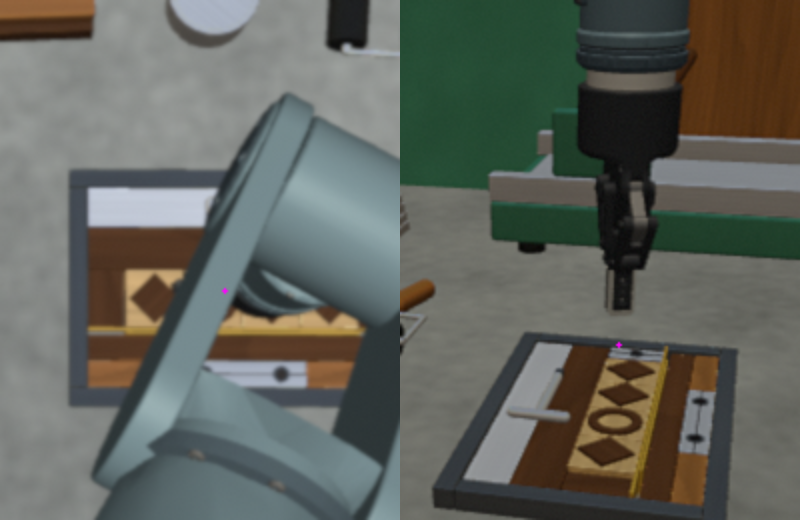

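```bash
python3 -m pendant '[[[0,0,-20,0,0],[0,0,-14,0,0],[0,0,0,0,0]]]'
python3 - <<'E'
from h import *
o=monitor.get_obs();tcp=np.array(o["eef_pos"]);print(o["time_s"],tcp)
c=imaging.camera("side");im=c["img"][:,:,::-1].copy()
for k in range(0,80,10):
    cv2.circle(im,tuple(int(round(x)) for x in w2pix(c,tcp+[0.04,0,k/1000])),0,(255,0,255),-1)
cv2.circle(im,tuple(int(round(x)) for x in w2pix(c,tcp)),1,(0,255,0),-1)
cv2.imwrite("pics/chk3.png",cv2.resize(im[80:260,260:480],None,fx=3.3,fy=3.3,interpolation=cv2.INTER_CUBIC))
E
```

```text
time_s: 3.5
eef_pos: [0.5285, -0.1425, 0.0575]
eef_rot: [-0.001, 0.986, 0.168, -0.001]
wrist_force: [0.5, -0.4, 0.1]
opening: -0.002
3.5 [ 0.52851747 -0.1424539   0.05748162]
```

View pics/chk3.png

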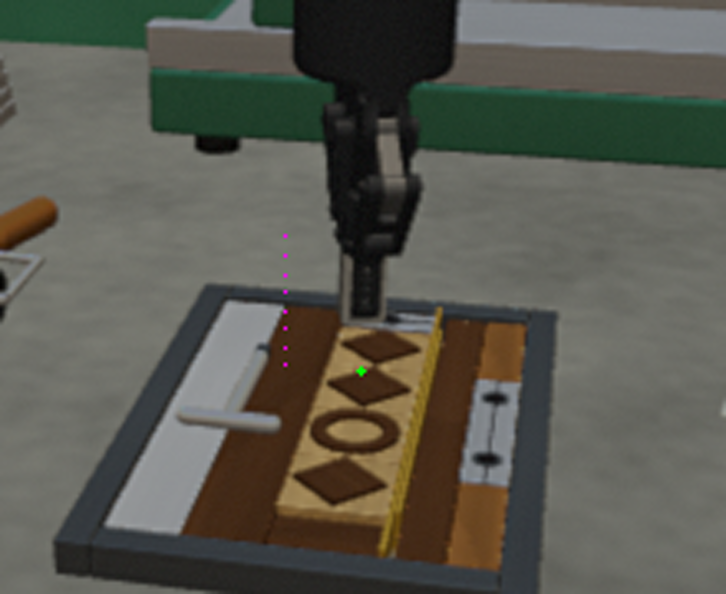

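```bash
python3 - <<'E'
from h import *
c=imaging.camera("side");t=np.array(c["img"][:1])*0
p0=np.array([.191,-.543,.203]); p1=np.array([.5298,-.144,.0938]);p2=np.array([.5285,-.1425,.0575])
for n,d in(("0",[0,0,0]),("z27",[0,0,.027]),("z31",[0,0,.031]),("y-60",[0,-.06,0]),("y-75",[0,-.075,0]),("p0 z+13+27",[0,0,.04])):
    print(n,[w2pix(c,p+np.array(d)).round(1) for p in(p0,p1,p2)])
a=cv2.imread("pics/side0.png")
cv2.circle(a,tuple(int(round(x)) for x in w2pix(c,p0)),0,(255,0,255),-1)
ct=imaging.camera("top");b=ct["img"][:,:,::-1]
print("top: axis px at TCP, +.1,+.2,+.3:",[w2pix(ct,p2+[0,0,h]).round() for h in(0,.1,.2,.3)])
A=cv2.resize(a[0:130,510:640],(520,520),interpolation=cv2.INTER_CUBIC)
B=cv2.resize(b[180:310,340:410],(280,520),interpolation=cv2.INTER_CUBIC)
cv2.imwrite("pics/chk4.png",np.hstack([A,B]))
E
```

```text
0 [array([558.2,  65.6]), array([369. , 172.1]), array([368.7, 192.3])]
z27 [array([561.6,  52. ]), array([369.8, 156.8]), array([369.4, 177.7])]
z31 [array([562.1,  50. ]), array([369.9, 154.5]), array([369.5, 175.5])]
y-60 [array([553. ,  60.5]), array([374.1, 159.2]), array([373.7, 178.4])]
y-75 [array([551.7,  59.3]), array([375.3, 156.2]), array([374.8, 175.2])]
p0 z+13+27 [array([563.2,  45.4]), array([370.2, 149.2]), array([369.8, 170.5])]
top: axis px at TCP, +.1,+.2,+.3: [array([408., 258.]), array([418., 252.]), array([432., 244.]), array([450., 234.])]
```

View pics/chk4.png

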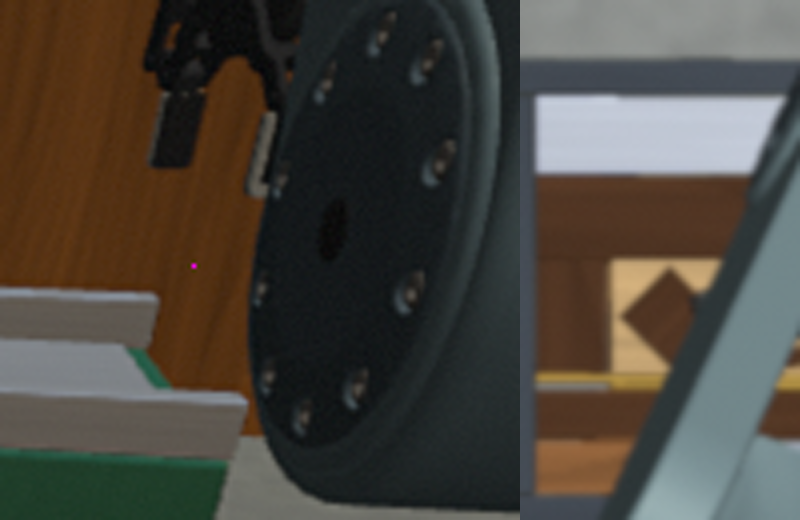

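The tips measure about 27 mm higher than the reported TCP at all three poses, and the horizontal position agrees. I'll pick a height that satisfies the step with or without that offset: reported TCP z of about 0.033.

```bash
python3 -m pendant '[[[0,0,-12,0,0],[0,0,-12,0,0],[0,0,0,0,0],[0,0,0,0,0]]]'
python3 - <<'E'
from h import *
o=monitor.get_obs();tcp=np.array(o["eef_pos"]);print(o["time_s"],tcp)
c=imaging.camera("side");im=c["img"][:,:,::-1].copy()
for d,col in((0,(0,255,0)),(.027,(255,0,255))):
    cv2.circle(im,tuple(int(round(x)) for x in w2pix(c,tcp+[0,0,d])),1,col,-1)
cv2.imwrite("pics/chk5.png",cv2.resize(im[100:260,280:480],None,fx=3.5,fy=3.5,interpolation=cv2.INTER_CUBIC))
E
```

```text
time_s: 4.15
eef_pos: [0.5294, -0.1429, 0.0344]
eef_rot: [-0.0, 0.986, 0.168, -0.0]
wrist_force: [-0.1, -0.5, 0.5]
opening: -0.001
4.15 [ 0.52940401 -0.14294255  0.03439128]
```

View pics/chk5.png

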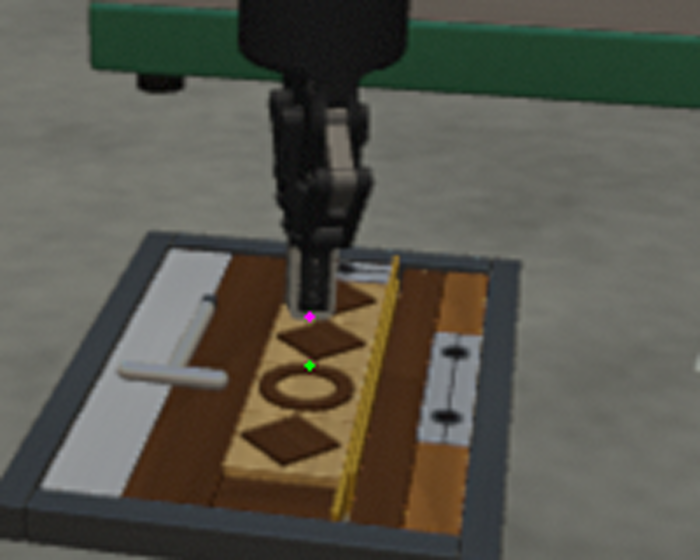

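The magenta dot (TCP + 27 mm) sits exactly on the visible tips at (310,317), so the offset is confirmed. Now I'll dwell here, then lift.

```bash
python3 -m pendant '[[[0,0,-4,0,0],[0,0,0,0,0],[0,0,0,0,0],[0,0,0,0,0],[0,0,0,0,0],[0,0,0,0,0],[0,0,0,0,0],[0,0,0,0,0]]]'
python3 -m pendant '[[[0,0,0,0,0],[0,0,0,0,0],[0,0,0,0,0],[0,0,0,0,0],[0,0,0,0,0],[0,0,0,0,0],[0,0,0,0,0],[0,0,0,0,0]]]'
python3 -m pendant '[[[0,0,0,0,0],[0,0,0,0,0],[0,0,0,0,0],[0,0,0,0,0],[0,0,0,0,0],[0,0,0,0,0],[0,0,0,0,0],[0,0,0,0,0]]]'
python3 -m pendant '[[[0,0,20,0,0],[0,0,30,0,0],[0,0,35,0,0],[0,0,35,0,0],[0,0,35,0,0],[0,0,15,0,0],[0,0,0,0,0],[0,0,0,0,0]]]'
python3 -m pendant '[[[2,40,0,0,0],[2,45,0,0,0],[1,45,0,0,0],[1,45,0,0,0],[1,45,0,0,0],[1,45,0,0,0],[0,0,0,0,0],[0,0,0,0,0]]]'
```

```text
time_s: 5.2
eef_pos: [0.5295, -0.143, 0.0306]
eef_rot: [0.0, 0.986, 0.168, 0.0]
wrist_force: [-0.5, 0.3, -1.0]
opening: -0.003
time_s: 6.2
eef_pos: [0.5295, -0.143, 0.0306]
eef_rot: [0.0, 0.986, 0.168, 0.0]
wrist_force: [0.2, -0.0, -0.1]
opening: -0.002
time_s: 7.2
eef_pos: [0.5295, -0.143, 0.0306]
eef_rot: [-0.0, 0.986, 0.168, -0.0]
wrist_force: [-0.3, 0.1, -0.4]
opening: 0.001
time_s: 8.2
eef_pos: [0.5286, -0.1425, 0.1988]
eef_rot: [-0.001, 0.986, 0.168, -0.001]
wrist_force: [0.7, 0.5, -1.0]
opening: 0.001
time_s: 9.2
eef_pos: [0.5368, 0.1217, 0.1992]
eef_rot: [0.0, 0.986, 0.168, -0.001]
wrist_force: [-0.4, -0.8, 0.1]
opening: 0.002
```

```bash
python3 -m pendant '[[[1,33,0,0,0],[0,0,0,0,0],[0,0,-30,0,0],[0,0,-30,0,0],[0,0,-30,0,0],[0,0,-20,0,0],[0,0,0,0,0],[0,0,0,0,0]]]'
python3 - <<'E'
from h import *
o=monitor.get_obs();tcp=np.array(o["eef_pos"]);print(o["time_s"],tcp)
c=imaging.camera("side");im=c["img"][:,:,::-1].copy()
for p,col in((tcp+[0,0,.027],(255,0,255)),([tcp[0],tcp[1],.0253],(0,255,0))):
    cv2.circle(im,tuple(int(round(x)) for x in w2pix(c,p)),1,col,-1)
cv2.imwrite("pics/chk6.png",cv2.resize(im[180:420,180:420],None,fx=2.5,fy=2.5,interpolation=cv2.INTER_CUBIC))
E
```

```text
time_s: 10.2
eef_pos: [0.5392, 0.1541, 0.0914]
eef_rot: [0.0, 0.986, 0.168, 0.0]
wrist_force: [-0.1, -0.1, 0.7]
opening: -0.003
10.2 [0.53919781 0.15411941 0.09136774]
```

View pics/chk6.png

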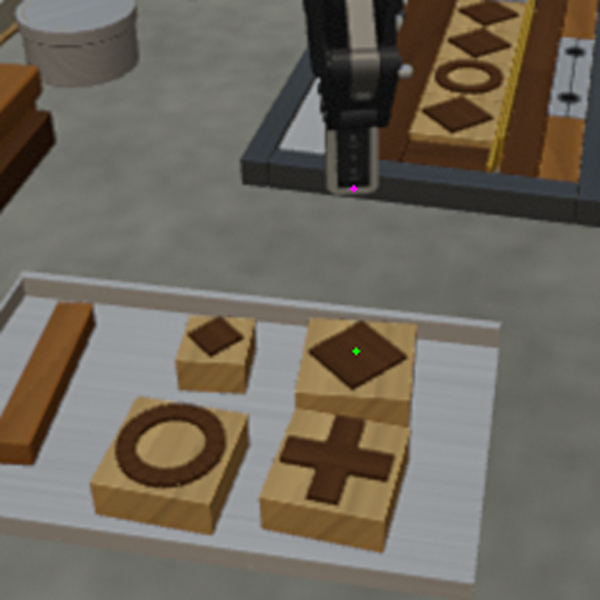

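The side crop shows the tips on the predicted point (353,188). The point below them on the face, (356,351), is at the middle of the large diamond. Going down to dwell, then lifting.

```bash
python3 -m pendant '[[[-1,1,-20,0,0],[0,0,-20,0,0],[0,0,-18,0,0],[0,0,0,0,0],[0,0,0,0,0],[0,0,0,0,0],[0,0,0,0,0],[0,0,0,0,0]]]'
python3 -m pendant '[[[0,0,0,0,0],[0,0,0,0,0],[0,0,0,0,0],[0,0,0,0,0],[0,0,0,0,0],[0,0,0,0,0],[0,0,0,0,0],[0,0,0,0,0]]]'
python3 -m pendant '[[[0,0,0,0,0],[0,0,0,0,0],[0,0,0,0,0],[0,0,0,0,0],[0,0,0,0,0],[0,0,0,0,0],[0,0,0,0,0],[0,0,0,0,0]]]'
python3 -m pendant '[[[0,0,20,0,0],[0,0,30,0,0],[0,0,35,0,0],[0,0,35,0,0],[0,0,35,0,0],[0,0,15,0,0],[0,0,0,0,0],[0,0,0,0,0]]]'
python3 - <<'E'
from h import *
c=imaging.camera("side");a=cv2.imread("pics/side0.png")[250:420,120:400]
print(cv2.absdiff(a,np.ascontiguousarray(c["img"][250:420,120:400,::-1])).max(), monitor.get_obs()["eef_pos"])
b=cv2.imread("pics/side0.png")[205:270,270:430];print(cv2.absdiff(b,np.ascontiguousarray(c["img"][205:270,270:430,::-1])).max())
print(order.hand_in())
E
```

```text
time_s: 11.25
eef_pos: [0.5377, 0.1561, 0.0329]
eef_rot: [0.0, 0.986, 0.168, 0.0]
wrist_force: [0.4, -0.7, -0.4]
opening: -0.001
time_s: 12.25
eef_pos: [0.5375, 0.156, 0.0326]
eef_rot: [-0.0, 0.986, 0.168, 0.0]
wrist_force: [0.6, -0.4, 0.1]
opening: -0.004
time_s: 13.25
eef_pos: [0.5375, 0.156, 0.0326]
eef_rot: [-0.0, 0.986, 0.168, -0.0]
wrist_force: [-1.0, -0.7, -0.1]
opening: -0.001
time_s: 14.25
eef_pos: [0.5365, 0.1559, 0.2008]
eef_rot: [-0.0, 0.986, 0.168, -0.001]
wrist_force: [0.6, 0.1, -0.8]
opening: -0.004
12 [0.53638202 0.15591021 0.20062039]
8
the job is handed in; nothing more can be done
None
```

The job is handed in, with no verdict reported. I pointed the shut fingers at the ring, the wrong block and second from the left in the row, for about 3 s. I then lifted to a reported 0.20 m, pointed at the large spare diamond on the galley for about 2.5 s, and lifted to 0.20 m again.

**Position:** the hand was at x, y = 0.5295, -0.143 over the ring and 0.5375, 0.156 over the diamond. The image measurements put the ring at about 0.529, -0.143 and the diamond at about 0.5375, 0.155. The top and side cameras differed by up to about 6 mm with hand-picked pixels. Automatic centring on the ring in the side picture was disturbed by neighbouring dark areas and differed by about 10 mm, so I did not use it.

**Height disagreement:** in the side pictures the fingertips stood about 27 mm higher than the reported tool point, at every pose I checked. I chose pointing heights that meet the limits with or without that offset. The tips were therefore about 35 mm above each face according to the pictures, or 7 mm according to the readings.

**Nothing touched:** wrist force stayed at noise level, about 1.4 N at most. The galley and the near part of the forme matched the first side picture (differences of at most 12 of 255), so nothing visible there had moved. I did not compare the far part of the forme.

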